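Free a jammed tube-rack carriage and run it home in the analyser's loading bay

ROBOT

A 6-joint arm with a two-finger parallel gripper is mounted at the origin on the work surface. World frame = base frame: x ahead of the robot, y to its left, z up, the work surface at z = 0. Lengths are in m, angles in rad, forces in N, time in s.
With the tool pointing down it reaches from about 0.35 to 0.775 m from the base axis. Payload 7.3 kg.
Tool frame: the origin (TCP) lies between the finger pads; the fingertips stand 8 mm ahead of it and the grasp point (between the pads) lies 11 mm behind it (robot.nose_length is the distance from the TCP to the fingertips, in m); z points along the fingers, y is the line along which they close (so a half turn about z gives the same grasp; the last joint's range is limited). The gripper opens to 92 mm and grips with 3 to 60 N. Pads are 19 mm wide; open, the fingers measure 130 mm over their backs; the gripper's body (75 mm by 190 mm) begins 47 mm behind the grasp point.
Start: joints at [-1.264, 0.342, 1.524, -0, 1.275, -0.146], TCP at [0.23, -0.472, 0.199] pointing down, gripper open.
Joint ranges: [-2.53, 2.53], [-0.77, 2.02], [0.04, 2.7], [-1, 4.14], [0.28, 2.66], [-3.11, 3.11]. Speed limits (rad/s): [2.57, 2.57, 3.14, 3.14, 3.14, 3.14].

INTERFACE

Orientations are given as [roll, pitch, yaw] about the fixed x, y, z axes, in that order (R = Rz(yaw) Ry(pitch) Rx(roll)).
In Python, from cell import robot gives the robot as it stands. The module is installed in compiled form; this text tells all that it offers.
- The arm moves only by the shell command python3 -m jog 'ROWS' [FORCE]. ROWS is JSON, a list that holds one entry, the list of rows, each a list of 5 numbers: the gripper's target within -1 to 1 (fully open at 1, half-way at 0, shut at -1), then the shift along the tool's x, y, z in m, then the turn about the tool's z in rad. A call has 1 to 5 rows; each row is the pose to reach, as a shift and turn from the pose commanded when the call began, along the tool's axes at that moment; what a row does not reach only later rows make up. A row lasts 1/12 s, in which the tool goes at most 41.7 mm and 7.16 degrees, less where a joint would pass 70% of its speed; a pose out of reach is approached as far as the arm can. A call with a gripper value outside its range is refused whole. The fingers move at their own pace and stop on an object; FORCE is the grip in N (left out, the last holds). Time passes only in rows, so rows that repeat a pose let the fingers close. It gives the time, the measured TCP pose, the force, the opening and the grip force at its end, in the units of the state.
- robot.observe(): the state, without advancing time (a new reading comes with each control period).
- robot.read_camera(name): name is "scene" or "top"; returns the picture (480x640x3 uint8, red, green, blue); there is no depth.
- robot.camera_model(name): a dict with "camera_matrix" (3x3 intrinsics, pixels), "position" and "attitude" of the camera in the world. Camera axes: x right, y down, z forward; pixel columns grow to the right and rows downward; lengths in m; the calibration is good to about 2 mm. A picture is of the moment at which its call begins. camera_model takes no time and is no camera call.
- robot.hand_in(): hands the job in; it is judged then, once.
The state is a dict: "time": time; "qpos": joint angles; "qvel": joint speeds; "joint_efforts": joint torques, N m; "tool_pos": TCP position; "tool_rot": TCP orientation; "contact_force": force on the tool from outside, world axes, zero at the start; "torque": the same for the moment, N m; "opening": finger opening in m; "grip_force": force on a finger pad.
Only numpy, scipy, OpenCV 4.12 (cv2) and the standard library are available. Lean on these libraries where they do the work, as an engineer would, in place of code of your own. Each camera call takes 0.05 s, during which the arm holds its last target. There are 200 camera calls.

TASK

The tube-rack carriage of the loading bay is stuck on its rail. Push it gently from behind until it breaks free, run it along the rail into the hood and bring it softly up against the end stop hidden inside, so that it is fully home; then take the hand away and leave it there. Never push harder than 22 N nor let the carriage shoot ahead, and leave the other things on the bench where they are.

Things in the scene. Friction and masses are not known exactly. Their poses are not given: they have to be found in the camera images.
- bay: White loading bay fixed to the bench: deck 450 x 150 mm, 20 mm high, two steel guide rods, a hood over one end. Origin: on the bench, on the rail's centre line. Its x axis is the push direction (into the hood), z up. Deck spans x -250 to +200 mm, y +-75 mm. Place and turn vary.
- hood_mouth (a point): Centre of the hood's open end, at x = +35 mm in the bay, 80 mm above the bench. The white hood goes on 165 mm beyond it, is 150 mm wide outside, its top 135 mm above the bench; it is open only on this side, where the carriage enters.
- shuttle: The carriage: cream tube rack 170 mm long (bay's x), 100 mm wide, sliding only along the bay's x; axes as the bay's. Origin: centre of its underside, 24 mm above the bench, x = -135 to -115 mm in the bay at the start. Its top is 84 mm above the bench; purple-capped tubes (up to 122 mm) fill only its front half, x over +15 mm. It stands a push of 22 N and 0.35 m/s, not more.
- push_face (a point): Middle of the carriage's rear end face, 85 mm behind its origin, 69 mm above the bench: push here, along the bay's +x. The face is flat, upright, 100 mm wide, from 24 to 99 mm above the bench. When the carriage is home it lies somewhere between x = -120 and -40 mm in the bay (different each time, the stop cannot be seen), at least 75 mm outside the hood.
- rail_free (a point): Point on the rail at x = -143 mm in the bay, 69 mm above the bench. A dried-on patch holds the carriage: moving it takes some 9 to 17 N until it breaks free, with its rear face at about x = -190 to -150 mm, so always before the face reaches this point. Beyond, only 2 to 4 N are needed and it stays where it is left, until it meets the stop.
- dock (a joint): Small sprung plunger on the hidden end stop (in the deck, under the hood), which a lug under the carriage's nose pushes in over the last 5 mm: 0 m when free, 0.005 m when the carriage bears on the solid stop and is fully home (over 0.0032 counts as home). Its spring is weak (1 to 2 N) and does not push the carriage back. Beyond it the stop is rigid.
- rack: Bystander: loose cream tube rack 150 x 85 mm, 93 mm high over its purple caps. Origin: centre of its underside.
- scanner: Bystander: black hand-held scanner lying on the bench, about 185 x 62 mm, 34 mm high. Origin: under its middle.
- pen: Bystander: black marker pen lying on the bench, 135 x 15 mm, 15 mm high. Origin: under its middle.

How it is judged:
By the outcome, as a careful person would: the job done as asked, in the order asked, and still so for the second after the job is handed in, with the robot touching nothing.
It also fails if it takes over 67 s, if anything falls off the work surface, if the arm or the gripper's body presses on something with over 40 N, if the wrist force passes 120 N, or if a joint passes its speed limit or range.

## Working session

There is one attempt and no reset: what is moved stays moved. The work goes in short steps, Python scripts to look and compute and a shell command to move; the robot and the scene stay as the last step left them, time stands still between calls to the robot, and variables do not carry over. Pictures are saved under pics/ and viewed, at most 10 in all, crops included, and the job is handed in when it is done.

```bash
mkdir -p pics
python3 - <<'E'
from cell import robot
import cv2
for n in("top","scene"):
    cv2.imwrite(f"pics/{n}0.png",robot.read_camera(n)[:,:,::-1])
    print({k:v for k,v in robot.camera_model(n).items()})
print(robot.observe())
E
```

```text
{'camera_matrix': array([[575.27131809,   0.        , 324.95984005],
       [  0.        , 575.27131809, 233.45576187],
       [  0.        ,   0.        ,   1.        ]]), 'position': array([ 0.54799583, -0.00243491,  1.27943491]), 'attitude': array([-3.08476808e+00, -4.03105452e-04, -1.58221384e+00])}
{'camera_matrix': array([[559.78147476,   0.        , 337.21993963],
       [  0.        , 559.78147476, 236.14029018],
       [  0.        ,   0.        ,   1.        ]]), 'position': array([ 1.03742357, -0.42617729,  0.9861412 ]), 'attitude': array([-2.54881106,  0.00600254,  0.84227722])}
{'time': 0.1, 'qpos': array([-1.26400574e+00,  3.42660479e-01,  1.52489012e+00, -2.86533244e-05,
        1.27540773e+00, -1.46002696e-01]), 'qvel': array([-0.00028796, -0.00234655, -0.00092442, -0.00126363,  0.00171381,
       -0.00021017]), 'joint_efforts': array([ 1.64388504e-03, -4.32004559e+01, -2.44694728e+01,  7.18925754e-02,
        5.26019465e-02, -7.40403289e-05]), 'tool_pos': array([ 0.22956741, -0.47171382,  0.19802158]), 'tool_rot': array([-3.14023752e+00, -1.71575942e-04,  4.52801525e-01]), 'contact_force': array([-0.44409214, -0.34000667,  0.37125829]), 'torque': array([ 0.04926608,  0.01739735, -0.05882619]), 'grip_force': 0.0, 'opening': 0.0915247303903977}
```

View pics/top0.png

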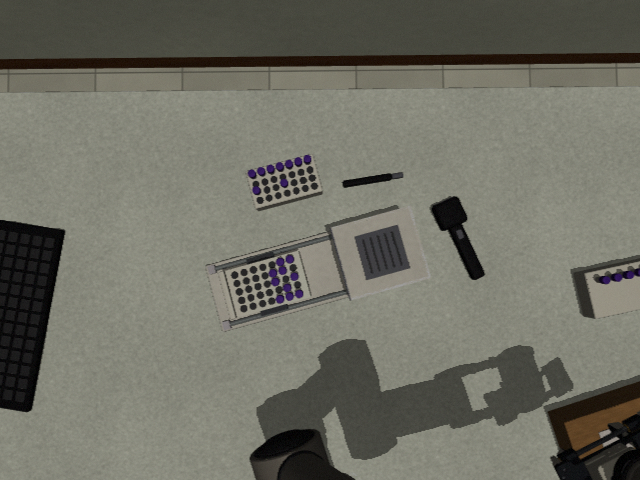

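View pics/scene0.png

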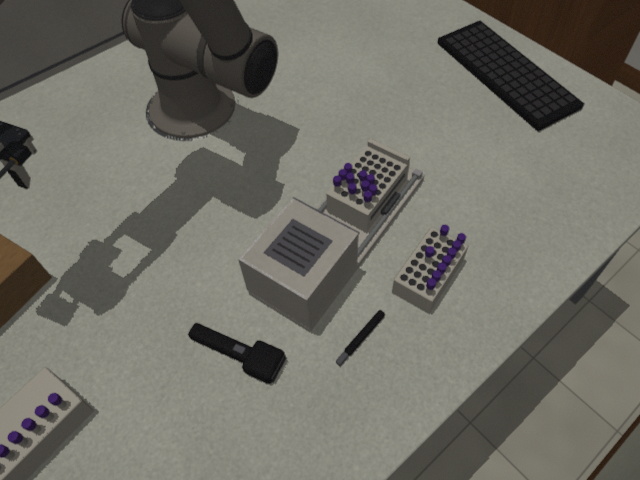

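The top view shows the bay running left to right: deck rear corners near (207,265) and (228,330), hood top about (330,225)-(429,278), and the carriage rear edge near x=225-235. I'll zoom in for exact corners.

```bash
cat > h.py <<'E'
import numpy as np
from scipy.spatial.transform import Rotation as R
from cell import robot
def ray(n,uv,z):
    m=robot.camera_model(n);d=R.from_euler('xyz',m["attitude"]).as_matrix()@np.linalg.inv(m["camera_matrix"])@[*uv,1]
    p=m["position"];return p+d*(z-p[2])/d[2]
def proj(n,P):
    m=robot.camera_model(n);c=R.from_euler('xyz',m["attitude"]).as_matrix().T@(np.array(P)-m["position"])
    c=m["camera_matrix"]@c;return c[:2]/c[2]
E
python3 - <<'E'
import cv2
a=cv2.imread("pics/top0.png")[190:340,195:445];cv2.imwrite("pics/c1.png",cv2.resize(a,None,fx=3.2,fy=3.2,interpolation=2))
a=cv2.imread("pics/scene0.png")[130:330,230:430];cv2.imwrite("pics/c2.png",cv2.resize(a,None,fx=3,fy=3,interpolation=2))
E
```

```text
(no output)
```

View pics/c1.png

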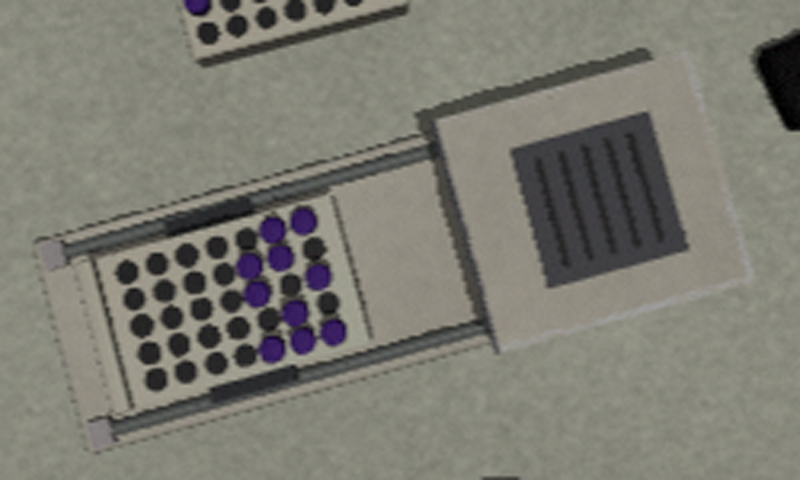

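View pics/c2.png

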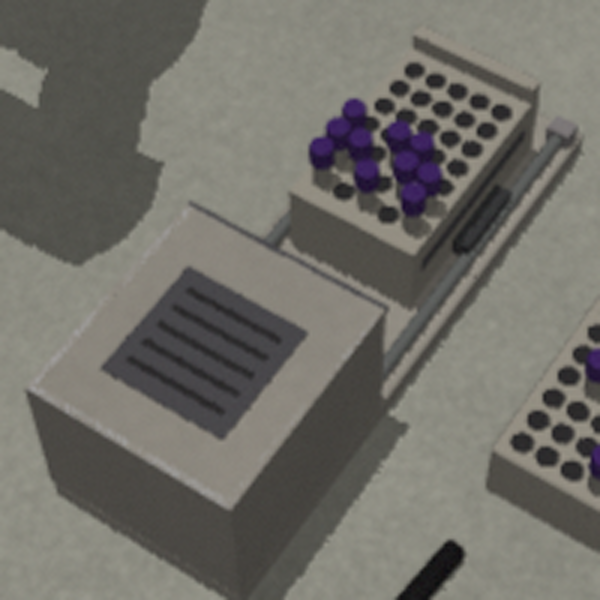

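The top crop shows deck rear corners at (35,240) and (95,452), and hood top corners at (436,120), (497,352), (750,280) and (690,53). The scene crop shows the rear plate's outer top edge from (425,27) to (540,87).

Run:
```python
from h import *
t=lambda u,v,z:ray("top",(195+u/3.2,190+v/3.2),z)
s=lambda u,v,z:ray("scene",(230+u/3,130+v/3),z)
d=[t(35,240,.02),t(95,452,.02)]
h=[t(436,120,.135),t(497,352,.135),t(750,280,.135),t(690,53,.135)]
hs=[s(190,205,.135),s(387,310,.135),s(232,508,.135),s(30,390,.135)]
print("deck",np.round(d,4));print("hood",np.round(h,4));print("hood scene",np.round(hs,4))
rear=np.mean(d,0);mouth=(h[0]+h[1])/2;front=(h[2]+h[3])/2
for a,b in((rear,mouth),(rear,front),(mouth,front),(h[1],h[2]),(h[0],h[3])):
    v=(b-a)[:2];print(np.hypot(*v),np.arctan2(v[1],v[0]))
v=(front-rear)[:2];yaw=np.arctan2(v[1],v[0])
ux=np.array([np.cos(yaw),np.sin(yaw)]);uy=np.array([-ux[1],ux[0]])
o=np.mean([rear[:2]+.25*ux,mouth[:2]-.035*ux,front[:2]-.2*ux],0)
np.savez("bay.npz",o=o,yaw=yaw);print("o",o,yaw)
bay=lambda p:(np.round([(p[:2]-o)@ux,(p[:2]-o)@uy],4))
for p in d+h+hs:print(bay(p))
print("plate",[bay(p) for p in(s(425,27,.099),s(540,87,.099),t(78,265,.099),t(108,415,.099),t(95,255,.099))])
ob=robot.observe();p=ob["tool_pos"];print("tcp bay",bay(p))
for x in(-.27,-.22,-.143,-.12,-.04):print(x,o+x*ux)
```

```text
deck [[0.5535 0.2572 0.02  ]
 [0.4094 0.2164 0.02  ]]
hood [[ 0.6248 -0.0163  0.135 ]
 [ 0.4806 -0.0523  0.135 ]
 [ 0.5232 -0.2098  0.135 ]
 [ 0.665  -0.1754  0.135 ]]
hood scene [[ 0.4844 -0.0527  0.135 ]
 [ 0.6284 -0.0144  0.135 ]
 [ 0.6691 -0.1726  0.135 ]
 [ 0.5285 -0.2114  0.135 ]]
0.2803135887173141 -1.3138360707306544
0.44391456211414226 -1.3143201631394215
0.16360106251865536 -1.3151496057392595
0.16314531585855097 -1.3064693693956846
0.16406906692476014 -1.3237809689014266
o [ 0.54402147 -0.00154468] -1.3143201631394215
[-0.2478  0.0748]
[-0.245  -0.0749]
[0.0348 0.0744]
[ 0.033  -0.0742]
[ 0.1962 -0.073 ]
[0.1989 0.0729]
[ 0.0343 -0.0706]
[0.0338 0.0783]
[0.1972 0.0775]
[ 0.1991 -0.0682]
plate [array([-0.2111, -0.0431]), array([-0.2063,  0.0545]), array([-0.2097,  0.0476]), array([-0.2155, -0.0496]), array([-0.1976,  0.0509])]
tcp bay [ 0.375  -0.4234]
-0.27 [0.47552961 0.25962359]
-0.22 [0.48821328 0.2112591 ]
-0.143 [0.50774615 0.13677777]
-0.12 [0.51358064 0.11453011]
-0.04 [0.53387452 0.03714692]
```

```bash
python3 -m jog '[[[-1,0.036,-0.02,0,-0.12],[-1,0.072,-0.041,0,-0.24],[-1,0.107,-0.061,0,-0.36],[-1,0.142,-0.082,0,-0.48],[-1,0.178,-0.102,0,-0.6]]]' 10
python3 -m jog '[[[-1,0.039,-0.005,0,-0.12],[-1,0.078,-0.01,0,-0.24],[-1,0.116,-0.014,0,-0.36],[-1,0.155,-0.019,0,-0.48],[-1,0.194,-0.024,0,-0.6]]]'
python3 -m jog '[[[-1,0.037,0.011,0,-0.06],[-1,0.074,0.022,0,-0.12],[-1,0.112,0.033,0,-0.174],[-1,0.149,0.044,0,-0.174],[-1,0.186,0.055,0,-0.174]]]'
cat > st.py <<'E'
from h import *
import sys
b=np.load("bay.npz");o=b["o"];yaw=float(b["yaw"]);ux=np.array([np.cos(yaw),np.sin(yaw)]);uy=np.array([-ux[1],ux[0]])
s=robot.observe();p=s["tool_pos"];F=s["contact_force"]
print("t",round(s["time"],2),"bay",np.round([(p[:2]-o)@ux,(p[:2]-o)@uy,p[2]],4),"yawerr",round((s["tool_rot"][2]-yaw-np.pi+np.pi)%(2*np.pi)-np.pi,4),"rot",np.round(s["tool_rot"],3),"Fbay",np.round([F[:2]@ux,F[:2]@uy,F[2]],2),"open",round(s["opening"],4))
if len(sys.argv)>1:
    x,y,z=map(float,sys.argv[1:]);w=np.r_[o+x*ux+y*uy,z]-p
    print("shift",np.round(R.from_euler('xyz',s["tool_rot"]).as_matrix().T@w,4))
E
python3 st.py -0.28 0.001 0.2
```

```text
time: 0.52
tool_pos: [0.3455, -0.3006, 0.1984]
tool_rot: [-3.141, -0.0, 1.058]
contact_force: [2.4, -0.7, 0.8]
opening: 0.0636
grip_force: 0.0
time: 0.93
tool_pos: [0.4205, -0.1202, 0.1985]
tool_rot: [-3.141, -0.0, 1.658]
contact_force: [0.7, -0.2, -0.3]
opening: 0.0296
grip_force: 0.0
time: 1.35
tool_pos: [0.4597, 0.0698, 0.1985]
tool_rot: [-3.141, 0.0, 1.827]
contact_force: [0.7, 0.6, -0.3]
opening: 0.0014
grip_force: 0.0
t 1.35 bay [-0.0904 -0.0635  0.1985] yawerr -0.0001 rot [-3.141  0.     1.827] Fbay [-0.4   0.86 -0.31] open 0.0014
shift [ 0.1896  0.0645 -0.0016]
```

```bash
python3 -m jog '[[[-1,0.038,0.013,0,0],[-1,0.076,0.026,0,0],[-1,0.114,0.039,0,0],[-1,0.152,0.052,0,0],[-1,0.19,0.064,0,0]]]' 
python3 -m jog '[[[-1,0,0,0.03,0],[-1,0,0,0.06,0],[-1,0,0,0.09,0],[-1,0,0,0.12,0],[-1,0,0,0.137,0]]]'
python3 -m jog '[[[-1,0,0,0,0],[-1,0,0,0,0]]]'
python3 st.py -0.23 0.001 0.062
python3 - <<'E'
from cell import robot
import cv2
cv2.imwrite("pics/s1.png",cv2.resize(robot.read_camera("scene")[:,:,::-1][60:310,230:480],None,fx=2.4,fy=2.4,interpolation=2))
E
```

```text
time: 1.77
tool_pos: [0.4733, 0.2698, 0.1982]
tool_rot: [-3.141, 0.0, 1.827]
contact_force: [0.8, -0.9, 0.9]
opening: 0.0006
grip_force: 0.0
time: 2.18
tool_pos: [0.4716, 0.2672, 0.058]
tool_rot: [-3.136, 0.001, 1.827]
contact_force: [-0.7, -1.0, 0.7]
opening: 0.0007
grip_force: 0.0
time: 2.35
tool_pos: [0.4732, 0.2676, 0.061]
tool_rot: [-3.139, 0.0, 1.827]
contact_force: [0.2, 0.1, 0.1]
opening: 0.0006
grip_force: 0.0
t 2.35 bay [-2.783e-01 -2.000e-04  6.100e-02] yawerr -0.0005 rot [-3.139  0.     1.827] Fbay [-0.1   0.21  0.1 ] open 0.0006
shift [-0.0483  0.0013 -0.001 ]
```

View pics/s1.png

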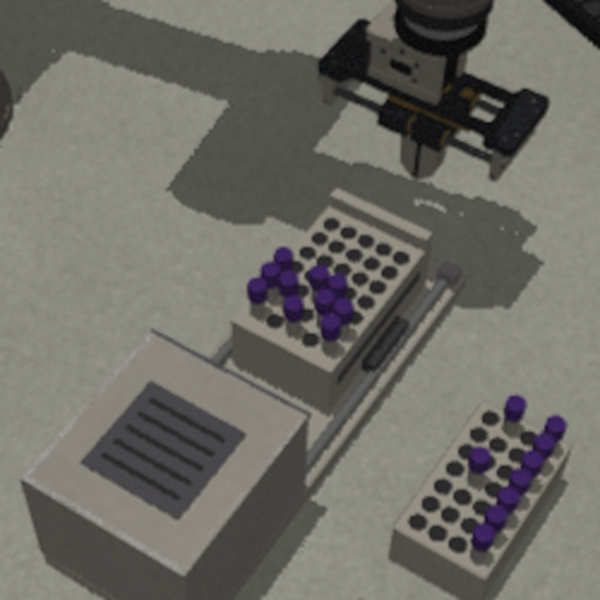

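The closed fingers (about (425,160)) stand clear behind the rear plate and centred on it. I'll approach slowly.

```bash
python3 -m jog '[[[-1,-0.01,0,0,0],[-1,-0.02,0,0,0],[-1,-0.03,0,0,0],[-1,-0.037,0,0,0],[-1,-0.04,0,0,0]]]' 
python3 -m jog '[[[-1,-0.001,0,0,0],[-1,-0.002,0,0,0],[-1,-0.003,0,0,0],[-1,-0.004,0,0,0],[-1,-0.004,0,0,0]]]'
python3 st.py
```

```text
time: 2.82
tool_pos: [0.4846, 0.2276, 0.0622]
tool_rot: [3.141, 0.0, 1.825]
contact_force: [0.6, -0.2, 0.9]
opening: 0.0005
grip_force: 0.0
time: 3.23
tool_pos: [0.4848, 0.2253, 0.0615]
tool_rot: [-3.141, 0.0, 1.827]
contact_force: [-0.6, -0.1, 0.3]
opening: 0.0006
grip_force: 0.0
t 3.23 bay [-0.2345  0.0003  0.0615] yawerr -0.0001 rot [-3.141  0.     1.827] Fbay [-0.09 -0.59  0.27] open 0.0006
```

```bash
python3 -m jog '[[[-1,-0.001,0,0,0],[-1,-0.002,0,0,0],[-1,-0.003,0,0,0],[-1,-0.003,0,0,0],[-1,-0.003,0,0,0]]]';python3 st.py
```

```text
time: 3.65
tool_pos: [0.4856, 0.2223, 0.0616]
tool_rot: [-3.142, 0.0, 1.827]
contact_force: [-0.2, -0.6, 0.6]
opening: 0.0006
grip_force: 0.0
t 3.65 bay [-0.2313  0.0003  0.0616] yawerr -0.0005 rot [-3.142  0.     1.827] Fbay [ 0.55 -0.33  0.65] open 0.0006
```

```bash
python3 -m jog '[[[-1,-0.0005,0,0,0],[-1,-0.001,0,0,0],[-1,-0.0015,0,0,0],[-1,-0.002,0,0,0],[-1,-0.002,0,0,0]]]';python3 st.py
python3 -m jog '[[[-1,-0.0005,0,0,0],[-1,-0.001,0,0,0],[-1,-0.0015,0,0,0],[-1,-0.002,0,0,0],[-1,-0.002,0,0,0]]]'|grep zz;python3 st.py
```

```text
time: 4.07
tool_pos: [0.4862, 0.2203, 0.0616]
tool_rot: [-3.142, 0.0, 1.827]
contact_force: [0.1, -0.2, -1.0]
opening: 0.0005
grip_force: 0.0
t 4.07 bay [-0.2293  0.0003  0.0616] yawerr -0.0006 rot [-3.142  0.     1.827] Fbay [ 0.22  0.01 -1.03] open 0.0005
t 4.48 bay [-0.2273  0.0003  0.0616] yawerr -0.0006 rot [3.142 0.    1.827] Fbay [ 0.08  0.52 -0.85] open 0.0004
```

```bash
python3 -m jog '[[[-1,-0.0005,0,0,0],[-1,-0.001,0,0,0],[-1,-0.0015,0,0,0],[-1,-0.002,0,0,0],[-1,-0.002,0,0,0]]]'|grep zz;python3 st.py
```

```text
t 4.9 bay [-0.2253  0.0003  0.0616] yawerr -0.0005 rot [-3.142  0.     1.827] Fbay [ 0.74 -0.55 -0.28] open 0.0003
```

```bash
python3 -m jog '[[[-1,-0.0005,0,0,0],[-1,-0.001,0,0,0],[-1,-0.0015,0,0,0],[-1,-0.002,0,0,0],[-1,-0.002,0,0,0]]]'|grep zz;python3 st.py
```

```text
t 5.32 bay [-0.2232  0.0003  0.0616] yawerr -0.0006 rot [-3.142  0.     1.827] Fbay [ 0.15 -0.05  0.26] open 0.0005
```

```bash
python3 -m jog '[[[-1,-0.0005,0,0,0],[-1,-0.001,0,0,0],[-1,-0.001,0,0,0]]]'|grep zz;python3 st.py
```

```text
t 5.57 bay [-0.2227  0.0003  0.0616] yawerr -0.0006 rot [ 3.142e+00 -1.000e-03  1.827e+00] Fbay [-1.79  0.8   0.22] open 0.0002
```

```bash
python3 -m jog '[[[-1,-0.0005,0,0,0],[-1,-0.001,0,0,0],[-1,-0.001,0,0,0]]]'|grep zz;python3 st.py
```

```text
t 5.82 bay [-0.2226  0.0003  0.0616] yawerr -0.0007 rot [ 3.141e+00 -2.000e-03  1.827e+00] Fbay [-7.56  0.64 -0.33] open 0.0007
```

```bash
python3 -m jog '[[[-1,-0.0003,0,0,0],[-1,-0.0006,0,0,0]]]'|grep zz;python3 st.py
```

```text
t 5.98 bay [-0.2226  0.0003  0.0617] yawerr -0.0008 rot [ 3.141e+00 -3.000e-03  1.826e+00] Fbay [-11.18   0.2    0.08] open 0.0003
```

```bash
python3 -m jog '[[[-1,-0.0003,0,0,0],[-1,-0.0005,0,0,0]]]'|grep zz;python3 st.py
```

```text
t 6.15 bay [-0.2226  0.0004  0.0617] yawerr -0.0008 rot [ 3.141e+00 -3.000e-03  1.826e+00] Fbay [-12.74   1.01  -0.54] open 0.0004
```

```bash
python3 -m jog '[[[-1,-0.0002,0,0,0],[-1,-0.0004,0,0,0]]]'|grep zz;python3 st.py
```

```text
t 6.32 bay [-0.2225  0.0003  0.0617] yawerr -0.0008 rot [ 3.141 -0.004  1.826] Fbay [-13.79   0.71  -0.18] open 0.0006
```

```bash
python3 -m jog '[[[-1,-0.0002,0,0,0],[-1,-0.0004,0,0,0]]]'|grep zz;python3 st.py
```

```text
t 6.48 bay [-0.2221  0.0003  0.0617] yawerr -0.0007 rot [ 3.141 -0.004  1.827] Fbay [-13.45   1.19   1.03] open 0.0006
```

```bash
python3 -m jog '[[[-1,-0.0002,0,0,0],[-1,-0.0003,0,0,0]]]'|grep zz;python3 st.py
```

```text
t 6.65 bay [-0.2217  0.0003  0.0617] yawerr -0.0007 rot [ 3.141 -0.004  1.827] Fbay [-13.44  -0.53   0.11] open 0.001
```

```bash
python3 -m jog '[[[-1,-0.0002,0,0,0],[-1,-0.0003,0,0,0]]]'|grep zz;python3 st.py
```

```text
t 6.82 bay [-0.2214  0.0003  0.0617] yawerr -0.0007 rot [ 3.141 -0.004  1.827] Fbay [-12.82   0.1   -0.16] open 0.0006
```

```bash
python3 -m jog '[[[-1,-0.0004,0,0,0],[-1,-0.0008,0,0,0],[-1,-0.0012,0,0,0],[-1,-0.0016,0,0,0],[-1,-0.002,0,0,0]]]'|grep zz;python3 st.py
```

```text
t 7.23 bay [-0.2195  0.0003  0.0617] yawerr -0.0007 rot [ 3.141 -0.004  1.827] Fbay [-12.79   0.15  -0.17] open 0.0005
```

```bash
python3 -m jog '[[[-1,-0.0006,0,0,0],[-1,-0.0012,0,0,0],[-1,-0.0018,0,0,0],[-1,-0.0024,0,0,0],[-1,-0.003,0,0,0]]]'|grep zz;python3 st.py
```

```text
t 7.65 bay [-0.2165  0.0003  0.0617] yawerr -0.0007 rot [ 3.141 -0.004  1.827] Fbay [-13.43   0.97   0.51] open 0.0003
```

```bash
python3 -m jog '[[[-1,-0.0008,0,0,0],[-1,-0.0016,0,0,0],[-1,-0.0024,0,0,0],[-1,-0.0032,0,0,0],[-1,-0.004,0,0,0]]]'|grep zz;python3 st.py
```

```text
t 8.07 bay [-0.2125  0.0004  0.0617] yawerr -0.0007 rot [ 3.141 -0.004  1.827] Fbay [-12.     0.55   0.69] open 0.0007
```

```bash
python3 -m jog '[[[-1,-0.001,0,0,0],[-1,-0.002,0,0,0],[-1,-0.003,0,0,0],[-1,-0.004,0,0,0],[-1,-0.005,0,0,0]]]'|grep zz;python3 st.py
```

```text
t 8.48 bay [-0.2075  0.0004  0.0617] yawerr -0.0007 rot [ 3.141 -0.004  1.827] Fbay [-13.3    0.26   0.43] open 0.0005
```

```bash
python3 -m jog '[[[-1,-0.001,0,0,0],[-1,-0.002,0,0,0],[-1,-0.003,0,0,0],[-1,-0.004,0,0,0],[-1,-0.005,0,0,0]]]'|grep zz;python3 st.py
```

```text
t 8.9 bay [-0.2025  0.0004  0.0617] yawerr -0.0007 rot [ 3.141 -0.004  1.827] Fbay [-1.322e+01  4.900e-01  1.000e-02] open 0.0004
```

```bash
python3 -m jog '[[[-1,-0.001,0,0,0],[-1,-0.002,0,0,0],[-1,-0.003,0,0,0],[-1,-0.004,0,0,0],[-1,-0.005,0,0,0]]]'|grep zz;python3 st.py
```

```text
t 9.32 bay [-0.1974  0.0004  0.0617] yawerr -0.0007 rot [ 3.141 -0.004  1.827] Fbay [-12.78   0.69   0.06] open 0.0007
```

```bash
python3 -m jog '[[[-1,-0.001,0,0,0],[-1,-0.002,0,0,0],[-1,-0.003,0,0,0],[-1,-0.004,0,0,0],[-1,-0.005,0,0,0]]]'|grep zz;python3 st.py
```

```text
t 9.73 bay [-0.1905  0.0004  0.0616] yawerr 0.0 rot [ 3.141e+00 -1.000e-03  1.827e+00] Fbay [-3.65 -0.19  0.04] open 0.0004
```

It broke free at a face position of about x = -0.185. Now I'll run it quickly but gently, with a force check between the moves.

```bash
cat > chk.py <<'E'
from h import *
import sys
b=np.load("bay.npz");yaw=float(b["yaw"]);u=np.array([np.cos(yaw),np.sin(yaw)])
s=robot.observe();f=-s["contact_force"][:2]@u
print(round((s["tool_pos"][:2]-b["o"])@u,4),round(f,1));sys.exit(f>8)
E
set -e
python3 -m jog '[[[-1,-0.0015,0,0,0],[-1,-0.0035,0,0,0],[-1,-0.0055,0,0,0],[-1,-0.0075,0,0,0],[-1,-0.0095,0,0,0]]]'>/dev/null;python3 chk.py
python3 -m jog '[[[-1,-0.002,0,0,0],[-1,-0.004,0,0,0],[-1,-0.006,0,0,0],[-1,-0.008,0,0,0],[-1,-0.01,0,0,0]]]'>/dev/null;python3 chk.py
python3 -m jog '[[[-1,-0.002,0,0,0],[-1,-0.004,0,0,0],[-1,-0.006,0,0,0],[-1,-0.008,0,0,0],[-1,-0.01,0,0,0]]]'>/dev/null;python3 chk.py
python3 -m jog '[[[-1,-0.002,0,0,0],[-1,-0.004,0,0,0],[-1,-0.006,0,0,0],[-1,-0.008,0,0,0],[-1,-0.01,0,0,0]]]'>/dev/null;python3 chk.py
python3 -m jog '[[[-1,-0.002,0,0,0],[-1,-0.004,0,0,0],[-1,-0.006,0,0,0],[-1,-0.007,0,0,0],[-1,-0.008,0,0,0]]]'>/dev/null;python3 chk.py
```

```text
-0.18 3.2False
```

```bash
sed -i 's/sys.exit(f>8)/sys.exit(int(f>8))/' chk.py
set -e
python3 -m jog '[[[-1,-0.002,0,0,0],[-1,-0.004,0,0,0],[-1,-0.006,0,0,0],[-1,-0.008,0,0,0],[-1,-0.01,0,0,0]]]'>/dev/null;python3 chk.py
python3 -m jog '[[[-1,-0.002,0,0,0],[-1,-0.004,0,0,0],[-1,-0.006,0,0,0],[-1,-0.008,0,0,0],[-1,-0.01,0,0,0]]]'>/dev/null;python3 chk.py
python3 -m jog '[[[-1,-0.002,0,0,0],[-1,-0.004,0,0,0],[-1,-0.006,0,0,0],[-1,-0.008,0,0,0],[-1,-0.01,0,0,0]]]'>/dev/null;python3 chk.py
python3 -m jog '[[[-1,-0.002,0,0,0],[-1,-0.004,0,0,0],[-1,-0.006,0,0,0],[-1,-0.007,0,0,0],[-1,-0.008,0,0,0]]]'>/dev/null;python3 chk.py
```

```text
-0.1701 3.8
-0.1601 4.5
-0.1502 4.3
-0.1421 3.0
```

```bash
set -e
python3 -m jog '[[[-1,-0.0008,0,0,0],[-1,-0.0016,0,0,0]]]'>/dev/null;python3 chk.py
python3 -m jog '[[[-1,-0.0008,0,0,0],[-1,-0.0016,0,0,0]]]'>/dev/null;python3 chk.py
python3 -m jog '[[[-1,-0.0008,0,0,0],[-1,-0.0016,0,0,0]]]'>/dev/null;python3 chk.py
python3 -m jog '[[[-1,-0.0008,0,0,0],[-1,-0.0016,0,0,0]]]'>/dev/null;python3 chk.py
python3 -m jog '[[[-1,-0.0008,0,0,0],[-1,-0.0016,0,0,0]]]'>/dev/null;python3 chk.py
python3 -m jog '[[[-1,-0.0008,0,0,0],[-1,-0.0016,0,0,0]]]'>/dev/null;python3 chk.py
python3 -m jog '[[[-1,-0.0008,0,0,0],[-1,-0.0016,0,0,0]]]'>/dev/null;python3 chk.py
python3 -m jog '[[[-1,-0.0008,0,0,0],[-1,-0.0016,0,0,0]]]'>/dev/null;python3 chk.py
python3 -m jog '[[[-1,-0.0008,0,0,0],[-1,-0.0016,0,0,0]]]'>/dev/null;python3 chk.py
python3 -m jog '[[[-1,-0.0008,0,0,0],[-1,-0.0016,0,0,0]]]'>/dev/null;python3 chk.py
python3 -m jog '[[[-1,-0.0008,0,0,0],[-1,-0.0016,0,0,0]]]'>/dev/null;python3 chk.py
python3 -m jog '[[[-1,-0.0008,0,0,0],[-1,-0.0016,0,0,0]]]'>/dev/null;python3 chk.py
python3 -m jog '[[[-1,-0.0008,0,0,0],[-1,-0.0016,0,0,0]]]'>/dev/null;python3 chk.py
python3 -m jog '[[[-1,-0.0008,0,0,0],[-1,-0.0016,0,0,0]]]'>/dev/null;python3 chk.py
python3 -m jog '[[[-1,-0.0008,0,0,0],[-1,-0.0016,0,0,0]]]'>/dev/null;python3 chk.py
```

```text
-0.1407 3.1
-0.1391 2.9
-0.1375 4.0
-0.1359 3.7
-0.1343 3.7
-0.1327 3.5
-0.1311 2.9
-0.1295 2.8
-0.1279 3.1
-0.1263 2.9
-0.1247 3.9
-0.1231 3.4
-0.1215 2.6
-0.1199 3.0
-0.1183 3.2
```

```bash
set -e
python3 -m jog '[[[-1,-0.0008,0,0,0],[-1,-0.0016,0,0,0]]]'>/dev/null;python3 chk.py
python3 -m jog '[[[-1,-0.0008,0,0,0],[-1,-0.0016,0,0,0]]]'>/dev/null;python3 chk.py
python3 -m jog '[[[-1,-0.0008,0,0,0],[-1,-0.0016,0,0,0]]]'>/dev/null;python3 chk.py
python3 -m jog '[[[-1,-0.0008,0,0,0],[-1,-0.0016,0,0,0]]]'>/dev/null;python3 chk.py
python3 -m jog '[[[-1,-0.0008,0,0,0],[-1,-0.0016,0,0,0]]]'>/dev/null;python3 chk.py
python3 -m jog '[[[-1,-0.0008,0,0,0],[-1,-0.0016,0,0,0]]]'>/dev/null;python3 chk.py
python3 -m jog '[[[-1,-0.0008,0,0,0],[-1,-0.0016,0,0,0]]]'>/dev/null;python3 chk.py
python3 -m jog '[[[-1,-0.0008,0,0,0],[-1,-0.0016,0,0,0]]]'>/dev/null;python3 chk.py
python3 -m jog '[[[-1,-0.0008,0,0,0],[-1,-0.0016,0,0,0]]]'>/dev/null;python3 chk.py
python3 -m jog '[[[-1,-0.0008,0,0,0],[-1,-0.0016,0,0,0]]]'>/dev/null;python3 chk.py
python3 -m jog '[[[-1,-0.0008,0,0,0],[-1,-0.0016,0,0,0]]]'>/dev/null;python3 chk.py
python3 -m jog '[[[-1,-0.0008,0,0,0],[-1,-0.0016,0,0,0]]]'>/dev/null;python3 chk.py
python3 -m jog '[[[-1,-0.0008,0,0,0],[-1,-0.0016,0,0,0]]]'>/dev/null;python3 chk.py
python3 -m jog '[[[-1,-0.0008,0,0,0],[-1,-0.0016,0,0,0]]]'>/dev/null;python3 chk.py
python3 -m jog '[[[-1,-0.0008,0,0,0],[-1,-0.0016,0,0,0]]]'>/dev/null;python3 chk.py
python3 -m jog '[[[-1,-0.0008,0,0,0],[-1,-0.0016,0,0,0]]]'>/dev/null;python3 chk.py
python3 -m jog '[[[-1,-0.0008,0,0,0],[-1,-0.0016,0,0,0]]]'>/dev/null;python3 chk.py
python3 -m jog '[[[-1,-0.0008,0,0,0],[-1,-0.0016,0,0,0]]]'>/dev/null;python3 chk.py
python3 -m jog '[[[-1,-0.0008,0,0,0],[-1,-0.0016,0,0,0]]]'>/dev/null;python3 chk.py
python3 -m jog '[[[-1,-0.0008,0,0,0],[-1,-0.0016,0,0,0]]]'>/dev/null;python3 chk.py
```

```text
-0.1167 3.0
-0.1151 3.4
-0.1135 3.2
-0.1119 2.3
-0.1103 3.9
-0.1087 2.9
-0.1071 3.4
-0.1055 3.1
-0.1039 3.9
-0.1023 4.4
-0.1007 3.4
-0.0991 3.7
-0.0975 3.9
-0.0959 3.2
-0.0943 3.6
-0.0927 3.5
-0.0911 4.1
-0.0895 3.3
-0.0879 3.9
-0.0863 3.1
```

```bash
set -e
python3 -m jog '[[[-1,-0.0008,0,0,0],[-1,-0.0016,0,0,0]]]'>/dev/null;python3 chk.py
python3 -m jog '[[[-1,-0.0008,0,0,0],[-1,-0.0016,0,0,0]]]'>/dev/null;python3 chk.py
python3 -m jog '[[[-1,-0.0008,0,0,0],[-1,-0.0016,0,0,0]]]'>/dev/null;python3 chk.py
python3 -m jog '[[[-1,-0.0008,0,0,0],[-1,-0.0016,0,0,0]]]'>/dev/null;python3 chk.py
python3 -m jog '[[[-1,-0.0008,0,0,0],[-1,-0.0016,0,0,0]]]'>/dev/null;python3 chk.py
python3 -m jog '[[[-1,-0.0008,0,0,0],[-1,-0.0016,0,0,0]]]'>/dev/null;python3 chk.py
python3 -m jog '[[[-1,-0.0008,0,0,0],[-1,-0.0016,0,0,0]]]'>/dev/null;python3 chk.py
python3 -m jog '[[[-1,-0.0008,0,0,0],[-1,-0.0016,0,0,0]]]'>/dev/null;python3 chk.py
python3 -m jog '[[[-1,-0.0008,0,0,0],[-1,-0.0016,0,0,0]]]'>/dev/null;python3 chk.py
python3 -m jog '[[[-1,-0.0008,0,0,0],[-1,-0.0016,0,0,0]]]'>/dev/null;python3 chk.py
python3 -m jog '[[[-1,-0.0008,0,0,0],[-1,-0.0016,0,0,0]]]'>/dev/null;python3 chk.py
python3 -m jog '[[[-1,-0.0008,0,0,0],[-1,-0.0016,0,0,0]]]'>/dev/null;python3 chk.py
python3 -m jog '[[[-1,-0.0008,0,0,0],[-1,-0.0016,0,0,0]]]'>/dev/null;python3 chk.py
python3 -m jog '[[[-1,-0.0008,0,0,0],[-1,-0.0016,0,0,0]]]'>/dev/null;python3 chk.py
python3 -m jog '[[[-1,-0.0008,0,0,0],[-1,-0.0016,0,0,0]]]'>/dev/null;python3 chk.py
python3 -m jog '[[[-1,-0.0008,0,0,0],[-1,-0.0016,0,0,0]]]'>/dev/null;python3 chk.py
python3 -m jog '[[[-1,-0.0008,0,0,0],[-1,-0.0016,0,0,0]]]'>/dev/null;python3 chk.py
python3 -m jog '[[[-1,-0.0008,0,0,0],[-1,-0.0016,0,0,0]]]'>/dev/null;python3 chk.py
python3 -m jog '[[[-1,-0.0008,0,0,0],[-1,-0.0016,0,0,0]]]'>/dev/null;python3 chk.py
python3 -m jog '[[[-1,-0.0008,0,0,0],[-1,-0.0016,0,0,0]]]'>/dev/null;python3 chk.py
```

```text
-0.0847 3.2
-0.0831 3.3
-0.0815 3.0
-0.0799 3.0
-0.0783 3.5
-0.0767 3.2
-0.0751 3.9
-0.0735 3.0
-0.0719 3.8
-0.0703 2.9
-0.0687 2.9
-0.0671 4.4
-0.0657 4.8
-0.0642 3.7
-0.0626 5.8
-0.0622 12.5
```

The plunger force began at about -0.067 and rigid contact came at -0.0622, 5 mm later. I'll hold briefly to confirm the seat, then back off and lift.

```bash
python3 -m jog '[[[-1,0,0,0,0],[-1,0,0,0,0]]]'>/dev/null;python3 chk.py
python3 -m jog '[[[-1,0.001,0,0,0],[-1,0.003,0,0,0],[-1,0.01,0,0,0],[-1,0.025,0,0,0],[-1,0.05,0,0,0]]]'>/dev/null;python3 chk.py
python3 -m jog '[[[-1,0.02,0,-0.01,0],[-1,0.03,0,-0.04,0],[-1,0.03,0,-0.07,0],[-1,0.03,0,-0.1,0],[-1,0.03,0,-0.1,0]]]'
python3 -m jog '[[[-1,0,0,0,0],[-1,0,0,0,0],[-1,0,0,0,0]]]'>/dev/null
python3 - <<'E'
from cell import robot
import cv2
a=robot.read_camera("scene")[:,:,::-1];cv2.imwrite("pics/s2.png",a)
E
python3 st.py
```

```text
-0.0623 9.1
-0.1095 0.1
time: 21.32
tool_pos: [0.5113, 0.1352, 0.1674]
tool_rot: [3.132, 0.002, 1.827]
contact_force: [1.1, 0.2, 0.9]
opening: -0.0
grip_force: 0.0
t 21.62 bay [-0.1407 -0.0007  0.1602] yawerr -0.0008 rot [-3.139 -0.     1.827] Fbay [ 0.77 -0.88 -0.42] open 0.0006
```

View pics/s2.png

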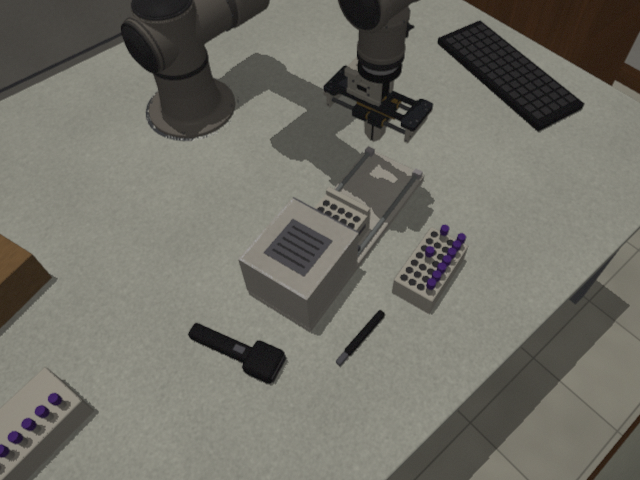

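The carriage sits in the hood with its rear plate near (345,210). The gripper is clear, and the rack, pen and scanner haven't moved.

```bash
python3 -c "
from cell import robot
print(robot.hand_in())"
```

```text
the job is handed in; nothing more can be done
None
```

I pushed the carriage free (highest force reading about 14 N), ran it into the hood and seated it softly against the end stop. The hand is clear, the other things on the bench are where they were, and the job is handed in at about 22 s; no verdict came back.

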